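Open the latched hatch of a kitchen drive unit and fit the drive sleeve

TASK

Get the white drive unit ready for its mixing bowl: turn its quarter-turn latch until the steel cover panel is free (it turns only one way, and which way cannot be seen, so try gently and never force it), then push the panel all the way back. Take the steel drive sleeve from the wooden board, lower it gently over the upright shaft in the well until it stands on the well's floor, and let go; leave everything else where it is.

Things in the scene. Friction and masses are not known exactly. Their poses are not given: they have to be found in the camera images.
- unit: White box-shaped unit, fixed, 330 (x) x 200 (y) x 90 mm. Origin: centre of its underside; front = its -x side, nearest the robot; yaw within 0.2 rad of the world's. Flat top (deck) 90 mm above the origin. A square well, 120 x 120 mm, centred 5 mm behind the origin (+x), has its floor 35 mm above the origin and the shaft in its centre. A steel panel covers the well; the latch stands in front of it
- latch_pivot (a point): Point at deck height on the latch's vertical axis, 120 mm in front of the unit's origin; axes as the unit's. The latch: a dark rosette 64 mm across, top 13 mm above the deck, with a black wing bar on it, 10 mm thick, from 13 to 37 mm above the deck, reaching 55 mm from the axis on its long side and 13 mm on the other. How far it is turned is not measured
- wing_rest (a point): Fixed point 40 mm in front of the latch axis, 25 mm above the deck: the locked wing's long side lies here, pointing to -x within 0.15 rad. It turns left or right, as drawn, unseen: the wrong way it meets a hard stop by 0.5 rad; the right way it takes 0.1 N m (2.5 N at 40 mm), frees the panel at 1.2 rad (70 degrees) and has a hard stop at 1.75 rad. It stays where left
- panel (a joint): How far the cover panel has been slid, in m: 0 closed over the well, 0.150 fully back (to the unit's +x) at its hard stop. It takes about 2 N and stays where it is left; while latched it gives at most 5 mm and then holds hard
- panel_tab (a point): Middle of the top edge of the panel's upstanding push tab: a steel plate 70 mm wide (y), 6 mm thick (x), its top 36 mm above the deck; axes as the unit's. The panel is 150 x 150 mm, its top 5 mm above the deck; the tab stands 20 mm behind the panel's front edge and, closed, 70 mm behind the latch axis
- shaft_foot (a point): Foot of the upright steel shaft, on the well's floor, on the shaft axis. Shaft 18 mm in diameter, with a chamfered top; z along the shaft, up
- shaft_top (a point): Top of the shaft on its axis, 50 mm above the foot and 5 mm below the deck
- board: Fixed wooden board, 190 (x) x 170 (y) x 12 mm, on which the sleeve, the cutter and the nozzle stand in places that change. Origin: centre of its underside
- sleeve: The drive sleeve: a thick-walled plain steel tube standing upright, 40 mm outside, bore 22 mm, 60 mm tall, about 0.18 kg. Origin: centre of its lower end; z along its axis, up. Both ends are alike
- cutter: Bystander: thin-walled steel biscuit cutter ring, 52 mm across, 40 mm tall, on the board. Origin: centre of its underside
- nozzle: Bystander: conical steel piping nozzle, 38 mm across, 50 mm tall, on the board. Origin: centre of its underside
- papercup: Bystander: brown paper cup, 66 mm across, 60 mm tall. Origin: centre of its underside
- jar: Bystander: small closed glass jar, 48 mm across, 60 mm tall. Origin: centre of its underside
- spoon: Bystander: steel spoon lying flat. Origin: below its middle
- saucepan: Bystander: dark saucepan, 176 mm across, 85 mm tall, with a long black handle. Origin: centre of its underside
- spice: Bystander: amber spice jar, 44 mm across, 95 mm tall. Origin: centre of its underside
Things that resemble listed ones, but are neither listed nor needed, are in the scene too. Leave any orange or purple look-alike of the sleeve alone.

How it is judged:
On the way:
1. the latch is released and the panel is pushed all the way back (at least 140 of 150 mm) (value of joint panel above 0.14 m), for 0.2 s.
At the end, for the whole second after the job is handed in: The panel is back by at least 140 mm; the sleeve is over the shaft, upright within 7 degrees, its lower end within 5 mm of the well's floor and within 6 mm of the shaft's axis, at rest (value of joint panel above 0.14 m and horizontal distance between sleeve and shaft_foot below 0.006 m and z of sleeve in the frame of shaft_foot between -0.005 and 0.005 m and angle between sleeve's own z axis and vertical below 0.12 rad and linear speed of sleeve below 0.02 m/s); the robot touches nothing.
It fails at once if the unit, its latch or its panel is forced (more than 70 N from the robot) (contact force between any of the fingers, the arm and unit above 70 N).
It fails at once if the sleeve is dropped onto the shaft or into the well (faster than 0.6 m/s near the shaft) (horizontal distance between sleeve and shaft_foot below 0.04 m and z of sleeve in the frame of shaft_foot below 0.07 m and linear speed of sleeve above 0.6 m/s).
It fails at once if a bystander is moved by more than 40 mm (distance of any of cutter, nozzle, papercup, jar, spoon, saucepan, spice from where it was at the start of the episode above 0.04 m).
It also fails if it takes over 64 s, if anything falls off the work surface, if the arm or the gripper's body presses on something with over 40 N, if the wrist force passes 120 N, or if a joint passes its speed limit or range.

ROBOT

A 7-joint arm with a two-finger parallel gripper is mounted at the origin on the work surface. World frame = base frame: x ahead of the robot, y to its left, z up, the work surface at z = 0. Lengths are in m, angles in rad, forces in N, time in s.
With the tool pointing down it reaches from about 0.425 to 1.025 m from the base axis. Payload 3.6 kg.
Tool frame: the origin (TCP) lies on the front face of the gripper's body, between the roots of the fingers; the fingertips stand 73 mm ahead of it and the grasp point (between the pads) lies 54 mm ahead of it; z points along the fingers, y is the line along which they close (so a half turn about z gives the same grasp; the last joint's range is limited). The gripper opens to 85 mm and grips with 20 to 120 N. Pads are 22 mm wide; open, the fingers measure 114 mm over their backs; the gripper's body (76 mm by 85 mm) begins 54 mm behind the grasp point. The pads swing forward as they close: fully open they stand 13 mm farther back than shut.
Start: joints at [1.071, 0.591, 0.048, 1.609, -0.033, 0.943, -0.034], TCP at [0.286, -0.666, 0.304] pointing down, gripper open.
Joint ranges: [-2.69, 2.69], [-0.47, 2.24], [-1.27, 1.36], [0.19, 2.51], [-1.53, 4.68], [0.08, 2.07], [-3.09, 3.09]. Speed limits (rad/s): [2.57, 2.57, 3.14, 3.14, 3.14, 3.14, 3.14].

INTERFACE

Orientations are given as a unit quaternion [x, y, z, w].
In Python, from cell import get_obs, capture, camera_model, sign_off gives the robot as it stands.
- The arm moves only by the shell command python3 -m crank 'ROWS' [FORCE]. ROWS is JSON, a list of rows, each a list of 3 entries, a list of its own where there are three numbers: the closure in counts, from 0 (fully open) to 255 (shut), then the shift along the tool's x, y, z in m, then the turn about the tool's z in degrees. In form: [[hand, [tx, ty, tz], yaw], ...]. A call has 1 to 12 rows; each row is the pose to reach, as a shift and turn from the pose commanded when the call began, along the tool's axes at that moment; what a row does not reach only later rows make up. A row lasts 1/8 s, in which the tool goes at most 62.5 mm and 10.7 degrees, less where a joint would pass 70% of its speed; a pose out of reach is approached as far as the arm can. A call with a gripper value outside its range is refused whole. The fingers move at their own pace and stop on an object; FORCE is the grip in N (left out, the last holds). Time passes only in rows, so rows that repeat a pose let the fingers close. It gives the time, the measured TCP pose, the force, the opening and the grip force at its end, in the units of the state.
- get_obs(): the state, without advancing time (a new reading comes with each control period).
- capture(name): name is "side" or "top"; returns (picture, depth): 480x640x3 uint8, red, green, blue; 480x640 float32, m along the optical axis (not along the pixel's ray), 0 where there is no reading.
- camera_model(name): a dict with "camera_matrix" (3x3 intrinsics, pixels), "rvec" (rotation vector, rad) and "tvec" (3), from world to camera coordinates, as OpenCV has them. Camera axes: x right, y down, z forward; pixel columns grow to the right and rows downward; lengths in m; the calibration is good to about 2 mm. A picture is of the moment at which its call begins. camera_model takes no time and is no camera call.
- sign_off(): hands the job in; it is judged then, once.
The state is a dict: "clock": time; "qpos": joint angles; "joint_velocities": joint speeds; "effort": joint torques, N m; "tcp_pos": TCP position; "tcp_rot": TCP orientation; "ft_force": force on the tool from outside, world axes, zero at the start; "ft_torque": the same for the moment, N m; "opening": finger opening in m; "finger_force": force on a finger pad.
Only numpy, scipy, OpenCV 4.12 (cv2) and the standard library are available. Lean on these libraries where they do the work, as an engineer would, in place of code of your own. Each camera call takes 0.05 s, during which the arm holds its last target. There are 200 camera calls.

## Working session

There is one attempt and no reset: what is moved stays moved. The work goes in short steps, Python scripts to look and compute and a shell command to move; the robot and the scene stay as the last step left them, time stands still between calls to the robot, and variables do not carry over. Pictures are saved under pics/ and viewed, at most 10 in all, crops included, and the job is handed in when it is done.

```bash
mkdir -p pics; ls
cat > h.py <<'E'
import numpy as np,cv2
from cell import *
def cam(n):
    m=camera_model(n);K=np.array(m["camera_matrix"],float);R=cv2.Rodrigues(np.array(m["rvec"],float))[0];t=np.array(m["tvec"],float).ravel();return K,R,t
def ray(n,u,v,z):
    K,R,t=cam(n);c=-R.T@t;d=R.T@np.linalg.inv(K)@np.array([u,v,1.]);return c+d*(z-c[2])/d[2]
def pts(n,D):
    K,R,t=cam(n);v,u=np.mgrid[:480,:640];P=np.stack([(u-K[0,2])/K[0,0]*D,(v-K[1,2])/K[1,1]*D,D],-1);return (P-t)@R
def proj(n,p):
    K,R,t=cam(n);q=K@(R@np.array(p,float)+t);return q[:2]/q[2]
E
python3 - <<'E'
from h import *
for n in("top","side"):
    I,D=capture(n);cv2.imwrite(f"pics/{n}0.png",I[:,:,::-1]);np.save(f"{n}D.npy",D)
    K,R,t=cam(n);print(n,K.round(1).tolist(),(-R.T@t).round(3),R.round(2).tolist())
o=get_obs();print(o)
E
```

```text
pics
top [[440.9, 0.0, 324.8], [0.0, 440.9, 248.7], [0.0, 0.0, 1.0]] [0.469 0.003 1.097] [[0.03, -1.0, 0.02], [-1.0, -0.03, -0.05], [0.05, -0.02, -1.0]]
side [[544.1, 0.0, 310.5], [0.0, 544.1, 248.1], [0.0, 0.0, 1.0]] [0.344 0.715 1.021] [[-0.96, -0.29, 0.02], [-0.23, 0.73, -0.64], [0.17, -0.62, -0.77]]
{'clock': 0.1, 'qpos': array([ 1.07149791,  0.59206971,  0.04830177,  1.60974568, -0.03332392,
        0.94272475, -0.03372516]), 'joint_velocities': array([-0.00109259, -0.00131163, -0.00010756, -0.0028678 , -0.00178977,
        0.00014977, -0.00106745]), 'effort': array([ 5.01111688e-03, -5.49996507e+01,  1.55357771e+00, -1.98825449e+01,
        9.73116781e-03,  3.83699691e-03,  1.62768504e-05]), 'tcp_pos': array([ 0.28596718, -0.6655332 ,  0.30280516]), 'tcp_rot': array([ 9.79481705e-01,  2.01530252e-01, -2.64870851e-04, -1.03793109e-03]), 'ft_force': array([-0.94569516,  0.50475723, -0.48204741]), 'ft_torque': array([ 0.01312011, -0.00665228, -0.03199979]), 'finger_force': 0.0, 'opening': 0.0857048616358523}
```

View pics/top0.png

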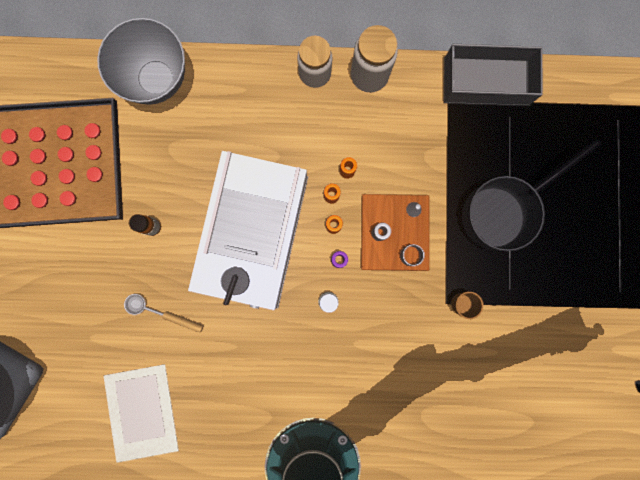

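View pics/side0.png

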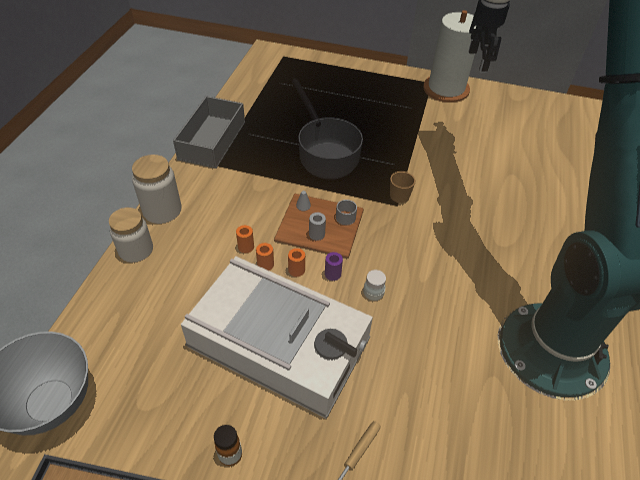

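The top view shows the unit around (248,230), its latch at (235,281) with the wing pointing to (229,304), and the tab at (240,250). The board is at (395,232).

Candidates for the sleeve:
- grey tube, top (382,231) / side (317,226)
- cutter ring, top (413,255)
- nozzle, top (414,209)
- orange tubes, top (348,166), (332,192), (334,224)
- purple tube, top (339,259)

By the description I choose the grey thick-walled tube at top (382,231). Next I'll check it in a crop and measure.

```bash
cat > m.py <<'E'
from h import *
I=cv2.imread("pics/top0.png");D=np.load("topD.npy");P=pts("top",D);z=P[...,2]
I2=cv2.imread("pics/side0.png")
c=cv2.resize(I[185:280,350:440],None,fx=5,fy=5,interpolation=2);c2=cv2.resize(I2[180:275,265:375],None,fx=5,fy=5,interpolation=2)
cv2.imwrite("pics/crop.png",np.hstack([c,c2])[:, :800] if 0 else cv2.resize(np.hstack([c,c2]),(800,380)))
# unit: deck footprint
hsv=cv2.cvtColor(I,cv2.COLOR_BGR2HSV)
m=((z>.07)&(z<.115)).astype(np.uint8);m[:,:180]=0;m[:,315:]=0;m[:140]=0;m[320:]=0
n,l,s,_=cv2.connectedComponentsWithStats(m);k=1+s[1:,4].argmax();m=(l==k)
print("deck z",np.median(z[m]),m.sum())
q=P[m][:,:2]
r=cv2.minAreaRect(((q)*1000).astype(np.float32));print("unit rect",r)
K,R,t=cam("top")
def rays(mask,zz):
    v,u=np.nonzero(mask);return np.array([ray("top",a,b,zz)[:2] for a,b in zip(u,v)])
# white colour contour on deck plane
w=((hsv[...,1]<30)&(hsv[...,2]>90)).astype(np.uint8);w[:,:180]=0;w[:,312:]=0;w[:145]=0;w[315:]=0
w=cv2.morphologyEx(w&m.astype(np.uint8),cv2.MORPH_CLOSE,np.ones((15,15)))
print("white rect",cv2.minAreaRect((rays(w,.09)*1000).astype(np.float32)))
# sleeve
for nm,(u0,v0),zt in(("sleeve",(382,231),.072),("cutter",(413,255),.052),("nozzle",(414,209),.062)):
    mm=np.zeros(z.shape,bool);mm[v0-16:v0+17,u0-16:u0+17]=1
    a=mm&(z>zt-.008)&(z<zt+.01);rr=P[a];print(nm,a.sum(),rr.mean(0).round(4),np.median(z[a]).round(4),cv2.minEnclosingCircle((rr[:,:2]*1000).astype(np.float32)))
# latch
a=np.zeros(z.shape,bool);a[255:315,205:265]=1
dk=a&(z>.118)&(z<.14);q=P[dk];print("wing",dk.sum(),np.median(z[dk]));r=cv2.minAreaRect((q[:,:2]*1000).astype(np.float32));print(r)
a=np.zeros(z.shape,bool);a[235:262,215:265]=1
dk=a&(z>.112)&(z<.14);q=P[dk];print("tab",dk.sum(),np.median(z[dk]),cv2.minAreaRect((q[:,:2]*1000).astype(np.float32)))
bd=(hsv[...,2]<110);bd[:262]=0;bd[309:]=0;bd[:,:215]=0;bd[:,255:]=0
v,u=np.nonzero(bd&(z>.1)&(z<.107));q=P[v,u];print("rosette",len(u),cv2.minEnclosingCircle((q[:,:2]*1000).astype(np.float32)))
E
python3 m.py
```

```text
deck z 0.09163983701231271 12424
unit rect ((561.96533203125, 166.1727294921875), (201.6951446533203, 336.4032897949219), 78.771484375)Traceback (most recent call last):
  File "m.py", line 19, in <module>
    print("white rect",cv2.minAreaRect((rays(w,.09)*1000).astype(np.float32)))
                                        ~~~~^^^^^^^
  File "m.py", line 15, in rays
    v,u=np.nonzero(mask);return np.array([ray("top",a,b,zz)[:2] for a,b in zip(u,v)])
                                          ~~~^^^^^^^^^^^^^^
  File "h.py", line 6, in ray
    K,R,t=cam(n);c=-R.T@t;d=R.T@np.linalg.inv(K)@np.array([u,v,1.]);return c+d*(z-c[2])/d[2]
          ~~~^^^
  File "h.py", line 4, in cam
    m=camera_model(n);K=np.array(m["camera_matrix"],float);R=cv2.Rodrigues(np.array(m["rvec"],float))[0];t=np.array(m["tvec"],float).ravel();return K,R,t
ValueError: time passes only in moves, steps and waits
```

View pics/crop.png

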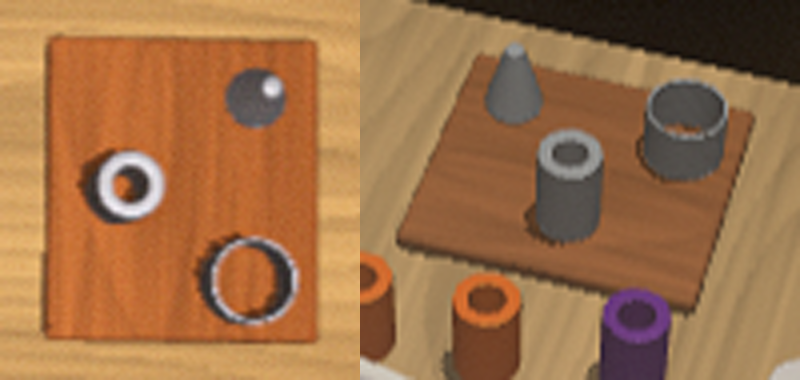

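The crop confirms it: a thick-walled grey tube at top (382,231), standing clear of the thin cutter ring and the cone nozzle. I'll drop the repeated calibration calls and finish measuring.

```bash
sed -i 's/^def cam/import functools\n@functools.lru_cache\ndef cam/' h.py; python3 m.py
```

```text
deck z 0.09163983701231271 12424
unit rect ((561.96533203125, 166.1727294921875), (201.6951446533203, 336.4032897949219), 78.771484375)
white rect ((564.42431640625, 163.79071044921875), (200.69288635253906, 329.8219909667969), 78.7186508178711)
sleeve 162 [ 0.5714 -0.1466  0.0707] 0.0707 ((571.5069580078125, -146.60650634765625), 19.695295333862305)
cutter 95 [ 0.5185 -0.224   0.05  ] 0.0502 ((518.1321411132812, -223.92897033691406), 25.88356590270996)
nozzle 33 [ 0.6321 -0.2301  0.06  ] 0.06 ((632.2185668945312, -230.82980346679688), 7.923224449157715)
wing 152 0.12562430010606512
((427.3493347167969, 194.10035705566406), (10.421263694763184, 67.04100036621094), 72.67640686035156)
tab 90 0.12559436970970872 ((515.5996704101562, 174.59375), (69.49781036376953, 5.901393890380859), 78.78751373291016)
rosette 390 ((438.90411376953125, 189.07196044921875), 38.60443878173828)
```

```bash
cat >> h.py <<'E'
from scipy.spatial.transform import Rotation as Ro
def go(*targets):
    o=get_obs();R=Ro.from_quat(o["tcp_rot"]).as_matrix();a0=np.degrees(np.arctan2(R[1,0],R[0,0]))
    print("t",round(float(o["clock"]),2),"tcp",o["tcp_pos"].round(4),"xang",a0.round(1),"F",o["ft_force"].round(1),"open",round(float(o["opening"]),4),"q7",o["qpos"][6].round(2))
    for p,a in targets:
        print("  ->",p,a,"rows:",(R.T@(np.array(p)-o["tcp_pos"])).round(4).tolist(),"yaw",round(-((a-a0+180)%360-180),1))
L=np.array([.446,.188])
def wing(th,r=.040,z=.181): t=np.radians(th);return ([*(L+r*np.array([np.cos(t),np.sin(t)])).round(4),z],th)
E
python3 -c "
from h import *
go(([.57,-.3,.30],70),([.57,0,.30],120))"
```

```text
t 0.1 tcp [ 0.286  -0.6655  0.3028] xang 23.3 F [-0.9  0.5 -0.5] open 0.0857 q7 -0.03
  -> [0.57, -0.3, 0.3] 70 rows: [0.4053, -0.2237, 0.0032] yaw -46.7
  -> [0.57, 0, 0.3] 120 rows: [0.5237, -0.4993, 0.0038] yaw -96.7
```

```bash
python3 -m crank '[[165,[0.04,-0.022,0],-8],[165,[0.09,-0.05,0],-16],[165,[0.14,-0.077,0],-24],[165,[0.19,-0.105,0],-32],[165,[0.24,-0.132,0],-40],[165,[0.29,-0.16,0],-48],[165,[0.34,-0.19,0],-56],[165,[0.38,-0.22,0],-64],[165,[0.41,-0.27,0],-72],[165,[0.43,-0.32,0],-80],[165,[0.45,-0.37,0],-88],[165,[0.47,-0.42,0],-96]]' 30
python3 -c "
from h import *
w=wing(162.7)
go(([.5,.15,.30],150),(w[0][:2]+[.25],w[1]),w)"
```

```text
clock: 1.6
tcp_pos: [0.5518, -0.0931, 0.3036]
tcp_rot: [0.504, 0.864, -0.0, -0.0]
ft_force: [1.1, 0.3, 0.5]
opening: 0.0305
finger_force: 0.0
t 1.6 tcp [ 0.5518 -0.0931  0.3036] xang 119.5 F [1.1 0.3 0.5] open 0.0305 q7 0.35
  -> [0.5, 0.15, 0.3] 150 rows: [0.237, 0.0747, 0.0036] yaw -30.5
  -> [np.float64(0.4078), np.float64(0.1999), 0.25] 162.7 rows: [0.3259, 0.019, 0.0537] yaw -43.2
  -> [np.float64(0.4078), np.float64(0.1999), 0.181] 162.7 rows: [0.3258, 0.019, 0.1227] yaw -43.2
```

```bash
python3 -m crank '[[165,[0.05,0.02,0],-8],[165,[0.1,0.04,0],-16],[165,[0.15,0.05,0],-24],[165,[0.2,0.05,0],-32],[165,[0.24,0.04,0],-38],[165,[0.28,0.03,0.01],-43],[165,[0.31,0.02,0.03],-43],[165,[0.325,0.019,0.06],-43],[165,[0.325,0.019,0.08],-43],[165,[0.325,0.019,0.08],-43],[165,[0.325,0.019,0.08],-43]]'
python3 -c "
from h import *
go(wing(162.7))
I,D=capture('side');c=cv2.resize(I[270:410,260:420,::-1],None,fx=4,fy=4,interpolation=2);cv2.imwrite('pics/w1.png',c)"
```

```text
clock: 2.98
tcp_pos: [0.4103, 0.1982, 0.2243]
tcp_rot: [0.154, 0.988, 0.0, 0.0]
ft_force: [-0.2, -0.9, 0.7]
opening: 0.0301
finger_force: 0.0
t 2.98 tcp [0.4103 0.1982 0.2243] xang 162.2 F [-0.2 -0.9  0.7] open 0.0301 q7 0.2
  -> [np.float64(0.4078), np.float64(0.1999), 0.181] 162.7 rows: [0.0029, 0.0008, 0.0433] yaw -0.5
```

View pics/w1.png

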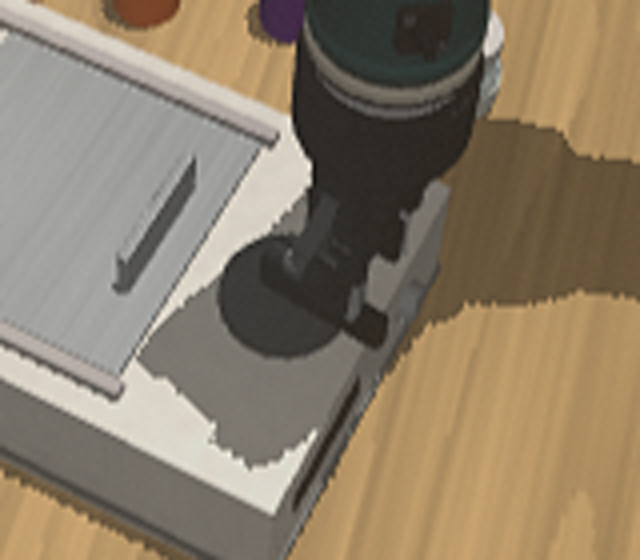

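The crop shows the two fingers at about (325,225) and (395,235), one on each side of the wing bar that runs (270,265)–(380,330). They are still above it, so I'll lower gently.

```bash
python3 -m crank '[[165,[0.003,0.001,0.015],0],[165,[0.003,0.001,0.022],0],[165,[0.003,0.001,0.028],0],[165,[0.003,0.001,0.034],0]]'; python3 -m crank '[[165,[0,0,0.004],0],[165,[0,0,0.009],0],[165,[0,0,0.009],0]]'
python3 -c "
from h import *
go(wing(162.7),wing(172),wing(180),wing(190),wing(154),wing(145),wing(136))"
```

```text
clock: 3.52
tcp_pos: [0.4078, 0.2, 0.1899]
tcp_rot: [0.154, 0.988, 0.0, 0.0]
ft_force: [0.3, -0.0, -0.1]
opening: 0.0301
finger_force: 0.0
clock: 3.9
tcp_pos: [0.4073, 0.2, 0.1806]
tcp_rot: [0.154, 0.988, -0.0, -0.0]
ft_force: [-0.1, -0.5, 0.7]
opening: 0.03
finger_force: 0.0
t 3.9 tcp [0.4073 0.2    0.1806] xang 162.3 F [-0.1 -0.5  0.7] open 0.03 q7 0.09
  -> [np.float64(0.4078), np.float64(0.1999), 0.181] 162.7 rows: [-0.0005, 0.0001, -0.0004] yaw -0.4
  -> [np.float64(0.4064), np.float64(0.1936), 0.181] 172 rows: [-0.0011, -0.0063, -0.0004] yaw -9.7
  -> [np.float64(0.406), np.float64(0.188), 0.181] 180 rows: [-0.0024, -0.0118, -0.0004] yaw -17.7
  -> [np.float64(0.4066), np.float64(0.1811), 0.181] 190 rows: [-0.0051, -0.0182, -0.0004] yaw -27.7
  -> [np.float64(0.41), np.float64(0.2055), 0.181] 154 rows: [-0.0009, 0.0061, -0.0004] yaw 8.3
  -> [np.float64(0.4132), np.float64(0.2109), 0.181] 145 rows: [-0.0023, 0.0122, -0.0005] yaw 17.3
  -> [np.float64(0.4172), np.float64(0.2158), 0.181] 136 rows: [-0.0046, 0.0181, -0.0005] yaw 26.3
```

```bash
python3 -m crank '[[165,[-0.001,-0.006,0],-9],[165,[-0.002,-0.012,0],-15],[165,[-0.003,-0.015,0],-18],[165,[-0.003,-0.015,0],-18]]'; python3 -m crank '[[165,[0,-0.004,0],-4],[165,[0,-0.004,0],-4]]'; python3 -m crank '[[165,[-0.001,-0.004,0],-4],[165,[-0.001,-0.004,0],-4]]'
python3 -c "
from h import *
go(wing(190),wing(200))"
```

```text
clock: 4.4
tcp_pos: [0.4057, 0.1852, 0.181]
tcp_rot: [-0.002, 1.0, 0.001, 0.0]
ft_force: [-0.2, 1.6, 0.4]
opening: 0.03
finger_force: 0.6
clock: 4.65
tcp_pos: [0.4057, 0.1812, 0.181]
tcp_rot: [-0.036, 0.999, 0.0, 0.0]
ft_force: [-1.5, 2.4, 0.7]
opening: 0.0299
finger_force: 0.7
clock: 4.9
tcp_pos: [0.407, 0.177, 0.1809]
tcp_rot: [-0.071, 0.997, 0.0, -0.0]
ft_force: [-1.3, 1.3, 0.8]
opening: 0.0304
finger_force: 0.7
t 4.9 tcp [0.407  0.177  0.1809] xang -171.9 F [-1.3  1.3  0.8] open 0.0304 q7 0.47
  -> [np.float64(0.4066), np.float64(0.1811), 0.181] 190 rows: [-0.0002, 0.0041, -0.0001] yaw -1.9
  -> [np.float64(0.4084), np.float64(0.1743), 0.181] 200 rows: [-0.001, -0.0029, -0.0001] yaw -11.9
```

```bash
cat >> h.py <<'E'
def W(th): return (wing(th+14,.0412)[0],th)
E
python3 -m crank '[[165,[-0.001,-0.004,0],-5],[165,[-0.002,-0.008,0],-10],[165,[-0.002,-0.008,0],-10]]'
python3 -c "
from h import *
go(W(200),W(210),W(220),W(230),W(240),W(246))"
```

```text
clock: 5.28
tcp_pos: [0.4096, 0.1701, 0.1809]
tcp_rot: [-0.158, 0.987, 0.001, -0.0]
ft_force: [-3.1, 3.8, 0.8]
opening: 0.03
finger_force: 1.9
t 5.28 tcp [0.4096 0.1701 0.1809] xang -161.8 F [-3.1  3.8  0.8] open 0.03 q7 0.63
  -> [np.float64(0.4118), np.float64(0.165), 0.181] 200 rows: [-0.0005, -0.0055, -0.0001] yaw -1.8
  -> [np.float64(0.4164), np.float64(0.1594), 0.181] 210 rows: [-0.0031, -0.0123, -0.0001] yaw -11.8
  -> [np.float64(0.4218), np.float64(0.1547), 0.181] 220 rows: [-0.0067, -0.0184, -0.0001] yaw -21.8
  -> [np.float64(0.4279), np.float64(0.151), 0.181] 230 rows: [-0.0114, -0.0239, -0.0001] yaw -31.8
  -> [np.float64(0.4346), np.float64(0.1484), 0.181] 240 rows: [-0.0169, -0.0284, -0.0001] yaw -41.8
  -> [np.float64(0.4388), np.float64(0.1474), 0.181] 246 rows: [-0.0206, -0.0307, -0.0001] yaw -47.8
```

```bash
python3 -m crank '[[165,[0,-0.003,0],0],[165,[-0.001,-0.006,0],-2],[165,[-0.001,-0.006,0],-2]]';  python3 -m crank '[[165,[-0.001,-0.004,0],-5],[165,[-0.002,-0.007,0],-10],[165,[-0.002,-0.007,0],-10]]'
python3 -c "
from h import *
go(W(210),W(220),W(230),W(240),W(246))"
```

```text
clock: 5.65
tcp_pos: [0.4105, 0.1685, 0.181]
tcp_rot: [-0.177, 0.984, 0.005, -0.0]
ft_force: [-8.5, 11.7, -0.5]
opening: 0.0303
finger_force: 6.3
clock: 6.02
tcp_pos: [0.4129, 0.1681, 0.1813]
tcp_rot: [-0.264, 0.965, 0.011, 0.001]
ft_force: [-14.0, 22.9, -5.2]
opening: 0.0305
finger_force: 12.4
t 6.03 tcp [0.4129 0.1681 0.1813] xang -149.4 F [-14.   22.9  -5.2] open 0.0305 q7 0.82
  -> [np.float64(0.4164), np.float64(0.1594), 0.181] 210 rows: [0.0015, -0.0093, 0.0001] yaw 0.6
  -> [np.float64(0.4218), np.float64(0.1547), 0.181] 220 rows: [-0.0008, -0.0161, -0.0001] yaw -9.4
  -> [np.float64(0.4279), np.float64(0.151), 0.181] 230 rows: [-0.0042, -0.0224, -0.0002] yaw -19.4
  -> [np.float64(0.4346), np.float64(0.1484), 0.181] 240 rows: [-0.0086, -0.028, -0.0002] yaw -29.4
  -> [np.float64(0.4388), np.float64(0.1474), 0.181] 246 rows: [-0.0117, -0.031, -0.0003] yaw -35.4
```

Force rose to 27 N with no motion, so this is the hard stop. I'll back off and turn the other way.

```bash
python3 -m crank '[[165,[0.002,0.008,0],8],[165,[0.002,0.016,0],14],[165,[0.002,0.022,0],20],[165,[0.002,0.022,0],20]]'
cat >> h.py <<'E'
def V(th): return (wing(th-14,.0412)[0],th)
E
python3 -c "
from h import *
go(*[V(a) for a in range(180,70,-10)])"
```

```text
clock: 6.52
tcp_pos: [0.4046, 0.1757, 0.181]
tcp_rot: [-0.09, 0.996, -0.001, 0.0]
ft_force: [-0.4, -0.4, 0.3]
opening: 0.0305
finger_force: 0.0
t 6.53 tcp [0.4046 0.1757 0.181 ] xang -169.7 F [-0.4 -0.4  0.3] open 0.0305 q7 0.5
  -> [np.float64(0.406), np.float64(0.198), 0.181] 180 rows: [-0.0053, 0.0217, -0.0001] yaw 10.3
  -> [np.float64(0.4084), np.float64(0.2048), 0.181] 170 rows: [-0.0089, 0.028, -0.0001] yaw 20.3
  -> [np.float64(0.4118), np.float64(0.211), 0.181] 160 rows: [-0.0134, 0.0334, -0.0001] yaw 30.3
  -> [np.float64(0.4164), np.float64(0.2166), 0.181] 150 rows: [-0.0189, 0.0381, -0.0001] yaw 40.3
  -> [np.float64(0.4218), np.float64(0.2213), 0.181] 140 rows: [-0.025, 0.0418, -0.0001] yaw 50.3
  -> [np.float64(0.4279), np.float64(0.225), 0.181] 130 rows: [-0.0317, 0.0443, -0.0001] yaw 60.3
  -> [np.float64(0.4346), np.float64(0.2276), 0.181] 120 rows: [-0.0388, 0.0457, -0.0001] yaw 70.3
  -> [np.float64(0.4417), np.float64(0.229), 0.181] 110 rows: [-0.046, 0.0458, -0.0001] yaw 80.3
  -> [np.float64(0.4489), np.float64(0.2291), 0.181] 100 rows: [-0.0531, 0.0446, -0.0001] yaw 90.3
  -> [np.float64(0.456), np.float64(0.228), 0.181] 90 rows: [-0.0599, 0.0423, -0.0001] yaw 100.3
  -> [np.float64(0.4628), np.float64(0.2256), 0.181] 80 rows: [-0.0662, 0.0387, -0.0001] yaw 110.3
```

```bash
python3 -m crank '[[165,[-0.003,0.011,0],5],[165,[-0.005,0.022,0],10],[165,[-0.007,0.025,0],15],[165,[-0.009,0.028,0],20],[165,[-0.011,0.031,0],25],[165,[-0.013,0.033,0],30],[165,[-0.016,0.036,0],35],[165,[-0.019,0.038,0],40]]'
python3 -c "
from h import *
go(*[V(a) for a in range(150,70,-10)])"
```

```text
clock: 7.52
tcp_pos: [0.4158, 0.2145, 0.1805]
tcp_rot: [0.258, 0.966, -0.003, -0.001]
ft_force: [-2.8, -1.9, 1.0]
opening: 0.0299
finger_force: 1.1
t 7.53 tcp [0.4158 0.2145 0.1805] xang 150.1 F [-2.8 -1.9  1. ] open 0.0299 q7 -0.07
  -> [np.float64(0.4164), np.float64(0.2166), 0.181] 150 rows: [0.0005, 0.0021, -0.0005] yaw 0.1
  -> [np.float64(0.4218), np.float64(0.2213), 0.181] 140 rows: [-0.0018, 0.0089, -0.0006] yaw 10.1
  -> [np.float64(0.4279), np.float64(0.225), 0.181] 130 rows: [-0.0053, 0.0151, -0.0006] yaw 20.1
  -> [np.float64(0.4346), np.float64(0.2276), 0.181] 120 rows: [-0.0098, 0.0207, -0.0006] yaw 30.1
  -> [np.float64(0.4417), np.float64(0.229), 0.181] 110 rows: [-0.0152, 0.0255, -0.0006] yaw 40.1
  -> [np.float64(0.4489), np.float64(0.2291), 0.181] 100 rows: [-0.0214, 0.0291, -0.0007] yaw 50.1
  -> [np.float64(0.456), np.float64(0.228), 0.181] 90 rows: [-0.0281, 0.0317, -0.0007] yaw 60.1
  -> [np.float64(0.4628), np.float64(0.2256), 0.181] 80 rows: [-0.0352, 0.033, -0.0007] yaw 70.1
```

```bash
python3 -m crank '[[165,[-0.001,0.006,0],5],[165,[-0.002,0.009,0],10],[165,[-0.004,0.012,0],15],[165,[-0.005,0.015,0],20],[165,[-0.0075,0.018,0],25],[165,[-0.01,0.021,0],30],[165,[-0.012,0.023,0],35],[165,[-0.015,0.0255,0],40]]'
python3 -c "
from h import *
go(*[V(a) for a in range(110,65,-10)])"
```

```text
clock: 8.52
tcp_pos: [0.4412, 0.2289, 0.1803]
tcp_rot: [0.573, 0.82, -0.003, 0.0]
ft_force: [-0.9, -1.9, 0.8]
opening: 0.0302
finger_force: 1.0
t 8.53 tcp [0.4412 0.2289 0.1803] xang 110.1 F [-0.9 -1.9  0.8] open 0.0302 q7 -0.56
  -> [np.float64(0.4417), np.float64(0.229), 0.181] 110 rows: [-0.0001, 0.0005, -0.0007] yaw 0.1
  -> [np.float64(0.4489), np.float64(0.2291), 0.181] 100 rows: [-0.0025, 0.0073, -0.0007] yaw 10.1
  -> [np.float64(0.456), np.float64(0.228), 0.181] 90 rows: [-0.0059, 0.0136, -0.0007] yaw 20.1
  -> [np.float64(0.4628), np.float64(0.2256), 0.181] 80 rows: [-0.0105, 0.0191, -0.0007] yaw 30.1
  -> [np.float64(0.469), np.float64(0.2222), 0.181] 70 rows: [-0.0158, 0.0238, -0.0007] yaw 40.1
```

```bash
python3 -m crank '[[165,[-0.001,0.004,0],5],[165,[-0.0025,0.0075,0],10],[165,[-0.004,0.0105,0],15],[165,[-0.006,0.0135,0],20],[165,[-0.008,0.0165,0],25],[165,[-0.0105,0.019,0],30],[165,[-0.0105,0.019,0],30]]'; python3 -m crank '[[165,[-0.003,0,0],0],[165,[0.002,-0.009,0],0],[165,[0.002,-0.009,-0.02],0],[165,[0.002,-0.009,-0.05],0],[165,[0.002,-0.009,-0.08],0]]'
python3 -c "
from h import *
I,D=capture('top');cv2.imwrite('pics/t1.png',I[:,:,::-1])
P=pts('top',D);z=P[...,2];a=np.zeros(z.shape,bool);a[262:312,195:262]=1
I,D=capture('side');cv2.imwrite('pics/w2.png',cv2.resize(I[240:420,170:410,::-1],None,fx=3,fy=3))
go(([.49,.179,.26],78.7),([.49,.179,.178],78.7))"
```

```text
clock: 9.4
tcp_pos: [0.4629, 0.2268, 0.1805]
tcp_rot: [0.764, 0.645, -0.002, 0.0]
ft_force: [-1.4, -0.5, 0.6]
opening: 0.0299
finger_force: 0.7
clock: 10.02
tcp_pos: [0.4549, 0.2322, 0.2619]
tcp_rot: [0.764, 0.645, 0.0, 0.0]
ft_force: [-0.0, 0.2, 0.4]
opening: 0.0304
finger_force: 0.0
t 10.12 tcp [0.4565 0.2332 0.264 ] xang 80.3 F [-0.3  1.2  0.3] open 0.03 q7 -0.87
  -> [0.49, 0.179, 0.26] 78.7 rows: [-0.0479, 0.0421, 0.004] yaw 1.6
  -> [0.49, 0.179, 0.178] 78.7 rows: [-0.0483, 0.0416, 0.086] yaw 1.6
```

View pics/w2.png

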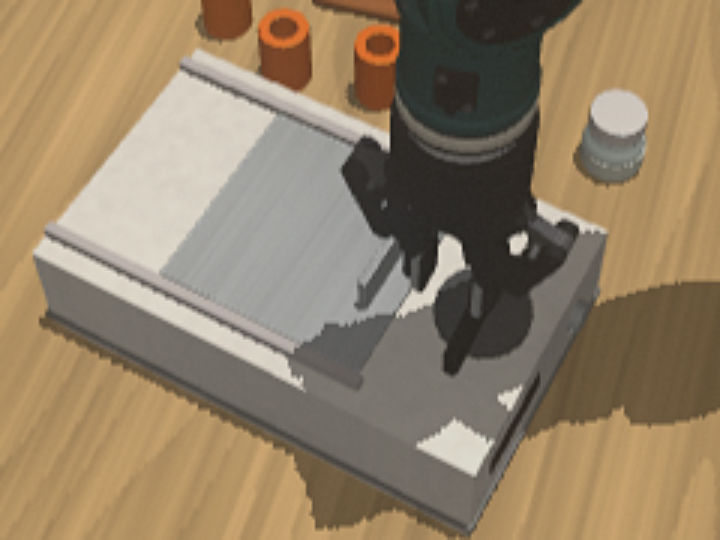

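The wing now points to the +y side, about 80° from locked, at (465,330). Next I shut the fingers, drop in front of the tab and push along unit +x (tool +y).

```bash
python3 -m crank '[[255,[-0.03,0.03,0],1],[255,[-0.05,0.039,0],1.6],[255,[-0.05,0.039,0.02],1.6],[255,[-0.05,0.039,0.05],1.6],[255,[-0.05,0.039,0.07],1.6],[255,[-0.05,0.039,0.078],1.6],[255,[-0.05,0.039,0.085],1.6],[255,[-0.05,0.039,0.085],1.6]]'
python3 -c "
from h import *
go(([.487,.18,.179],78.7))"
```

```text
clock: 11.12
tcp_pos: [0.485, 0.176, 0.1758]
tcp_rot: [0.773, 0.634, -0.0, -0.0]
ft_force: [0.2, 0.4, 0.7]
opening: -0.0001
finger_force: 0.0
t 11.12 tcp [0.485  0.176  0.1758] xang 78.7 F [0.2 0.4 0.7] open -0.0001 q7 -0.82
  -> [0.487, 0.18, 0.179] 78.7 rows: [0.0043, 0.0012, -0.0032] yaw -0.0
```

```bash
python3 -m crank '[[255,[0.004,0.005,-0.002],0],[255,[0.004,0.01,-0.002],0],[255,[0.004,0.015,-0.002],0],[255,[0.004,0.02,-0.002],0],[255,[0.004,0.024,-0.002],0]]'; python3 -m crank '[[255,[0,0.005,0],0],[255,[0,0.01,0],0],[255,[0,0.01,0],0]]'
```

```text
clock: 11.75
tcp_pos: [0.5092, 0.1751, 0.1779]
tcp_rot: [0.774, 0.634, -0.0, -0.0]
ft_force: [-1.3, 1.2, 0.5]
opening: 0.0001
finger_force: 1.1
clock: 12.12
tcp_pos: [0.5201, 0.1727, 0.1779]
tcp_rot: [0.774, 0.633, 0.001, 0.0]
ft_force: [-0.4, -1.1, -0.4]
opening: 0.0001
finger_force: 0.0
```

```bash
python3 -m crank '[[255,[0,0.015,0],0],[255,[0,0.03,0],0],[255,[0,0.045,0],0],[255,[0,0.06,0],0],[255,[0,0.075,0],0],[255,[0,0.09,0],0],[255,[0,0.105,0],0],[255,[0,0.105,0],0]]'; python3 -m crank '[[255,[0,0.005,0],0],[255,[0,0.01,0],0],[255,[0,0.015,0],0],[255,[0,0.015,0],0]]'
python3 -c "
from h import *
I,D=capture('top');P=pts('top',D);z=P[...,2];cv2.imwrite('pics/t2.png',I[:,:,::-1])
go(([.487,.18,.179],78.7))
K,R,t=cam('top');print(proj('top',[.662,.145,.126]))
"
```

```text
clock: 13.12
tcp_pos: [0.6248, 0.1515, 0.1783]
tcp_rot: [0.774, 0.633, 0.002, 0.001]
ft_force: [-0.3, -0.4, -0.7]
opening: -0.0001
finger_force: 0.0
clock: 13.62
tcp_pos: [0.6375, 0.1493, 0.178]
tcp_rot: [0.774, 0.634, 0.001, 0.0]
ft_force: [-0.2, -0.3, 0.2]
opening: -0.0001
finger_force: 0.1
t 13.68 tcp [0.6375 0.1493 0.178 ] xang 78.6 F [-0.2 -0.2  1. ] open 0.0001 q7 -0.66
  -> [0.487, 0.18, 0.179] 78.7 rows: [0.0004, -0.1536, -0.0013] yaw -0.1
[255.22992379 183.99388808]
```

```bash
python3 -m crank '[[255,[0,0.004,0],0],[255,[0,0.008,0],0],[255,[0,0.008,0],0]]';python3 -m crank '[[255,[0,0.003,0],0],[255,[0,0.006,0],0],[255,[0,0.006,0],0]]';python3 -m crank '[[255,[0,0.003,0],0],[255,[0,0.005,0],0],[255,[0,0.005,0],0]]'
```

```text
clock: 14.05
tcp_pos: [0.6452, 0.1479, 0.1779]
tcp_rot: [0.774, 0.634, 0.0, 0.0]
ft_force: [-0.5, 0.9, 0.2]
opening: 0.0001
finger_force: 0.4
clock: 14.42
tcp_pos: [0.6472, 0.1476, 0.1777]
tcp_rot: [0.773, 0.634, -0.003, -0.002]
ft_force: [-8.0, 0.7, 6.3]
opening: -0.0002
finger_force: 4.3
clock: 14.8
tcp_pos: [0.6479, 0.1476, 0.1775]
tcp_rot: [0.773, 0.635, -0.007, -0.005]
ft_force: [-16.0, 2.4, 13.2]
opening: -0.0003
finger_force: 8.4
```

Force rises to 16 N and the tool stops, so the panel is at its end stop. I'll back off, rise, and head over toward the board.

```bash
python3 -m crank '[[255,[0,-0.012,0],0],[255,[0,-0.025,0],0],[255,[0,-0.025,-0.03],0],[80,[0,-0.025,-0.08],0],[80,[-0.04,-0.025,-0.1],0],[80,[-0.09,-0.025,-0.1],0],[80,[-0.14,-0.025,-0.1],0],[80,[-0.19,-0.02,-0.1],0],[80,[-0.24,-0.02,-0.1],0],[80,[-0.28,-0.02,-0.1],0],[80,[-0.28,-0.02,-0.1],0]]' 30
cat > m2.py <<'E'
from h import *
I,D=capture('top');P=pts('top',D);z=P[...,2];np.save('topD2.npy',D)
cv2.imwrite('pics/top2.png',I[:,:,::-1]);cv2.imwrite('pics/c2.png',cv2.resize(I[140:320,180:320,::-1],None,fx=3,fy=3,interpolation=2))
a=np.zeros(z.shape,bool);a[170:215,225:290]=1
k=a&(z>.112)&(z<.14);print('tab',k.sum(),P[k].mean(0).round(4))
ex=np.array([.9806,-.1959]);print(' slid',(P[k].mean(0)[:2]-L)@ex-.07)
u,v=proj('top',[.5684,.1635,.085]).astype(int);print('px',u,v)
a=np.zeros(z.shape,bool);a[v-14:v+15,u-14:u+15]=1
k=a&(z>.07)&(z<.1);print('shaft',k.sum(),np.median(z[k]),P[k].mean(0).round(4),cv2.minEnclosingCircle((P[k][:,:2]*1000).astype(np.float32)))
Is,Ds=capture('side');Ps=pts('side',Ds);np.save('sideD2.npy',Ds);cv2.imwrite('pics/side2.png',Is[:,:,::-1])
u,v=proj('side',[.5684,.1635,.085]).astype(int)
a=np.zeros(z.shape,bool);a[v-20:v+20,u-20:u+20]=1
k=a&(Ps[...,2]>.079)&(Ps[...,2]<.09);print('side shaft',(u,v),k.sum(),Ps[k].mean(0).round(4),cv2.minEnclosingCircle((Ps[k][:,:2]*1000).astype(np.float32)))
D=np.load('sideD.npy') if 0 else None
u,v=proj('side',[.5715,-.1466,.072]).astype(int);a[:]=0;a[v-16:v+17,u-16:u+17]=1
k=a&(abs(Ps[...,2]-.072)<.006);print('side sleeve',(u,v),k.sum(),Ps[k].mean(0).round(4))
go(([.5715,-.1465,.15],78.7))
E
python3 m2.py
```

```text
clock: 16.18
tcp_pos: [0.5797, -0.1304, 0.2778]
tcp_rot: [0.776, 0.63, -0.001, 0.001]
ft_force: [-0.6, 0.3, -0.9]
opening: 0.0585
finger_force: 0.0
tab 114 [0.6617 0.1449 0.1239]
 slid 0.1499953380275827
px 248 227
shaft 53 0.08213700231494361 [0.5691 0.163  0.0823] ((568.8717651367188, 163.32276916503906), 9.121204376220703)
side shaft (np.int64(274), np.int64(320)) 64 [0.5731 0.1534 0.0825] ((581.7833862304688, 133.1787872314453), 43.8189811706543)
side sleeve (np.int64(316), np.int64(217)) 124 [ 0.5691 -0.1455  0.0696]
t 16.27 tcp [ 0.5809 -0.1252  0.278 ] xang 78.6 F [-0.1 -0.5  0.8] open 0.0585 q7 -0.19
  -> [0.5715, -0.1465, 0.15] 78.7 rows: [-0.0227, -0.0051, 0.128] yaw -0.1
```

View pics/c2.png

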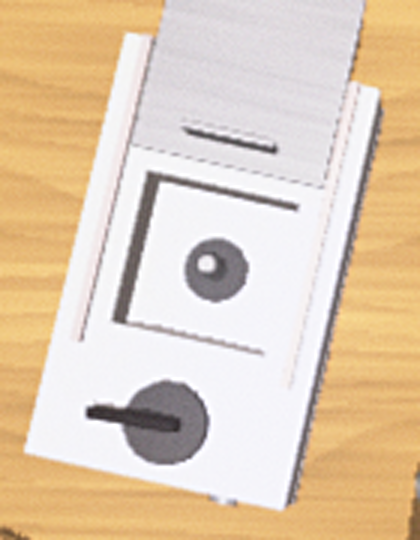

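The crop shows the panel fully back (tab at (230,137), slid 150 mm), the wing sideways at (130,415), and the shaft in the open well at (208,265). Now the sleeve.

```bash
python3 -m crank '[[80,[-0.02,-0.005,0.03],0],[80,[-0.0227,-0.005,0.07],0],[80,[-0.0227,-0.005,0.1],0],[80,[-0.0227,-0.005,0.128],0],[80,[-0.0227,-0.005,0.128],0]]' 30
python3 -c "
from h import *
go(([.5715,-.1466,.114],78.7))"
```

```text
clock: 16.9
tcp_pos: [0.5707, -0.1438, 0.1481]
tcp_rot: [0.773, 0.635, -0.001, -0.002]
ft_force: [0.3, 0.0, 0.3]
opening: 0.0587
finger_force: 0.0
t 16.9 tcp [ 0.5707 -0.1438  0.1481] xang 78.8 F [0.3 0.  0.3] open 0.0587 q7 -0.2
  -> [0.5715, -0.1466, 0.114] 78.7 rows: [-0.0026, 0.0015, 0.0341] yaw 0.1
```

```bash
python3 -m crank '[[80,[-0.0026,0.0015,0.012],0],[80,[-0.0026,0.0015,0.024],0],[80,[-0.0026,0.0015,0.034],0],[80,[-0.0026,0.0015,0.034],0],[150,[-0.0026,0.0015,0.034],0],[200,[-0.0026,0.0015,0.034],0],[200,[-0.0026,0.0015,0.034],0],[200,[-0.0026,0.0015,0.034],0]]' 40
python3 -c "
from h import *
go()"
python3 -m crank '[[200,[0,0,-0.02],0],[200,[0,0,-0.05],0],[200,[0,0,-0.1],0],[200,[0,0,-0.13],0],[200,[0,0,-0.13],0]]'
python3 -c "
from h import *
go(([.5688,.1634,.26],78.7))"
```

```text
clock: 17.9
tcp_pos: [0.5725, -0.149, 0.1163]
tcp_rot: [0.774, 0.634, 0.0, 0.0]
ft_force: [-0.1, 0.5, 3.1]
opening: 0.0392
finger_force: 40.6
t 17.9 tcp [ 0.5725 -0.149   0.1163] xang 78.6 F [-0.1  0.5  3.1] open 0.0392 q7 -0.21
clock: 18.52
tcp_pos: [0.5735, -0.1493, 0.2481]
tcp_rot: [0.774, 0.634, 0.002, 0.002]
ft_force: [-0.3, 0.2, -2.0]
opening: 0.0387
finger_force: 40.7
t 18.52 tcp [ 0.5735 -0.1493  0.2481] xang 78.6 F [-0.3  0.2 -2. ] open 0.0387 q7 -0.16
  -> [0.5688, 0.1634, 0.26] 78.7 rows: [0.3056, -0.0662, -0.0122] yaw -0.1
```

```bash
python3 -m crank '[[200,[0.03,-0.006,0],0],[200,[0.07,-0.015,-0.005],0],[200,[0.115,-0.025,-0.01],0],[200,[0.16,-0.035,-0.01],0],[200,[0.205,-0.045,-0.01],0],[200,[0.245,-0.054,-0.01],0],[200,[0.275,-0.06,-0.01],0],[200,[0.295,-0.065,-0.01],0],[200,[0.3034,-0.066,-0.01],0],[200,[0.3034,-0.066,-0.01],0],[200,[0.3034,-0.066,-0.01],0]]'
cat > m3.py <<'E'
from h import *
go(([.5684,.1612,.2],78.7))
T=get_obs()["tcp_pos"]
I,D=capture('side');P=pts('side',D);cv2.imwrite('pics/side3.png',I[:,:,::-1])
a,b=proj('side',[*T[:2],T[2]-.1]).astype(int);print('px',a,b)
cv2.imwrite('pics/c3.png',cv2.resize(I[b-90:b+60,a-90:a+90,::-1],None,fx=4,fy=4,interpolation=2))
m=(abs(P[...,0]-T[0])<.028)&(abs(P[...,1]-T[1])<.03)&(P[...,2]<T[2]-.075)&(P[...,2]>T[2]-.12)
q=P[m];print(m.sum(),'z min',q[:,2].min(),'x',q[:,0].min(),q[:,0].max(),'y',q[:,1].min(),q[:,1].max())
# circle fit radius 20 to wall points
from scipy.optimize import least_squares
r=least_squares(lambda c:np.hypot(q[:,0]-c[0],q[:,1]-c[1])-.02,T[:2],loss='soft_l1',f_scale=.001);print('sleeve fit',r.x.round(4),'rel tcp',(r.x-T[:2]).round(4),np.sqrt(np.mean(r.fun**2)))
for lo in(.080,.090,.1):
    s=q[(q[:,2]<T[2]-lo)&(q[:,2]>T[2]-lo-.01)]
    if len(s)>10:print(lo,len(s),least_squares(lambda c:np.hypot(s[:,0]-c[0],s[:,1]-c[1])-.02,T[:2],loss='soft_l1',f_scale=.001).x.round(4))
E
python3 m3.py
```

```text
clock: 19.9
tcp_pos: [0.5674, 0.1596, 0.2556]
tcp_rot: [0.774, 0.633, -0.001, 0.0]
ft_force: [0.8, -0.8, -0.7]
opening: 0.0392
finger_force: 40.6
t 19.9 tcp [0.5674 0.1596 0.2556] xang 78.5 F [ 0.8 -0.8 -0.7] open 0.0392 q7 -0.69
  -> [0.5684, 0.1612, 0.2] 78.7 rows: [0.0019, 0.0007, 0.0556] yaw -0.2
px 274 299
169 z min 0.14693043288233992 x 0.5454102393062359 0.5819983364748227 y 0.1488227086609933 0.18150719547228328
sleeve fit [0.5656 0.1595] rel tcp [-0.0018 -0.0001] 0.0014368084315460263
0.08 53 [0.5653 0.1597]
0.09 57 [0.5656 0.1596]
0.1 30 [0.5658 0.159 ]
```

View pics/c3.png

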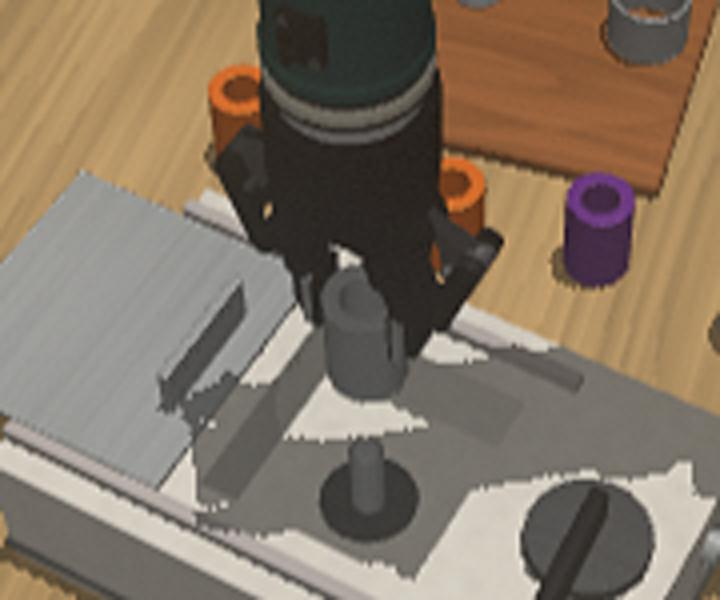

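Run:
```python
from h import *
from scipy.optimize import least_squares
c0=np.array([.5685,.1635])
f=lambda q,r:least_squares(lambda c:np.hypot(q[:,0]-c[0],q[:,1]-c[1])-r,c0,loss='soft_l1',f_scale=.001).x.round(4)
P=pts('side',np.load('sideD2.npy'))
near=np.hypot(P[...,0]-c0[0],P[...,1]-c0[1])
for lo,hi in((.045,.06),(.06,.075),(.075,.08),(.045,.08)):
    q=P[(near<.02)&(P[...,2]>lo)&(P[...,2]<hi)]; print('shaft wall',lo,len(q),f(q,.009))
q=P[(near<.02)&(P[...,2]>.079)&(P[...,2]<.09)];print('top pts',len(q),q.mean(0).round(4),q[:,2].max())
# well floor centre check
```

```text
shaft wall 0.045 30 [0.568  0.1622]
shaft wall 0.06 33 [0.5676 0.1627]
shaft wall 0.075 22 [0.568  0.1618]
shaft wall 0.045 85 [0.5678 0.1623]
top pts 48 [0.5668 0.1649 0.0825] 0.08632728314947706
```

```bash
python3 -m crank '[[200,[0.0025,0.001,0.015],0],[200,[0.0025,0.001,0.03],0],[200,[0.0025,0.001,0.045],0],[200,[0.0025,0.001,0.056],0],[200,[0.0025,0.001,0.059],0],[200,[0.0025,0.001,0.059],0]]'
python3 -c "
from h import *
go(([.569,.1618,.17],78.7))"; sed -i '/^go/d' m3.py; python3 m3.py
```

```text
clock: 20.7
tcp_pos: [0.5688, 0.1638, 0.1967]
tcp_rot: [0.774, 0.634, -0.0, -0.0]
ft_force: [-0.2, -0.4, -1.5]
opening: 0.0393
finger_force: 40.6
t 20.7 tcp [0.5688 0.1638 0.1967] xang 78.7 F [-0.2 -0.4 -1.5] open 0.0393 q7 -0.72
  -> [0.569, 0.1618, 0.17] 78.7 rows: [-0.0019, 0.0006, 0.0267] yaw -0.0
px 274 317
147 z min 0.09049944080450026 x 0.5467132306964436 0.5832212679566721 y 0.15272670484940717 0.18575197508818478
sleeve fit [0.5668 0.1642] rel tcp [-0.002   0.0004] 0.0017723789069083121
0.08 46 [0.5667 0.1644]
0.09 53 [0.5669 0.1641]
0.1 21 [0.567  0.1636]
```

```bash
python3 -m crank '[[200,[-0.0018,0.001,0.002],0],[200,[-0.0018,0.001,0.005],0],[200,[-0.0018,0.001,0.008],0],[200,[-0.0018,0.001,0.011],0],[200,[-0.0018,0.001,0.011],0]]'; python3 -m crank '[[200,[0,0,0.003],0],[200,[0,0,0.006],0],[200,[0,0,0.006],0]]'
python3 -c "
from h import *
go(([.569,.1618,.17],78.7))"
```

```text
clock: 21.38
tcp_pos: [0.5691, 0.1617, 0.1855]
tcp_rot: [0.773, 0.634, -0.0, -0.0]
ft_force: [0.3, 0.1, -2.3]
opening: 0.0392
finger_force: 40.6
clock: 21.75
tcp_pos: [0.5692, 0.1617, 0.1795]
tcp_rot: [0.774, 0.634, -0.0, -0.0]
ft_force: [-0.6, 0.0, -1.6]
opening: 0.0393
finger_force: 40.6
t 21.75 tcp [0.5692 0.1617 0.1795] xang 78.7 F [-0.6  0.  -1.6] open 0.0393 q7 -0.72
  -> [0.569, 0.1618, 0.17] 78.7 rows: [0.0001, -0.0002, 0.0095] yaw -0.0
```

The lower end is about 10 mm below the shaft's top with no contact force, so the bore is over the shaft.

```bash
python3 -m crank '[[200,[0,0,0.006],0],[200,[0,0,0.012],0],[200,[0,0,0.018],0],[200,[0,0,0.024],0],[200,[0,0,0.03],0],[200,[0,0,0.035],0],[200,[0,0,0.035],0]]'; python3 -m crank '[[200,[0,0,0.002],0],[200,[0,0,0.004],0],[200,[0,0,0.004],0]]'
python3 -m crank '[[200,[0,0,0.001],0],[200,[0,0,0.002],0],[200,[0,0,0.002],0]]'
```

```text
clock: 22.62
tcp_pos: [0.5691, 0.1617, 0.1444]
tcp_rot: [0.774, 0.634, -0.0, -0.0]
ft_force: [-0.0, -0.3, -1.3]
opening: 0.0391
finger_force: 40.6
clock: 23.0
tcp_pos: [0.5693, 0.1617, 0.1408]
tcp_rot: [0.774, 0.634, -0.0, -0.0]
ft_force: [-0.3, 0.0, -1.4]
opening: 0.039
finger_force: 40.6
clock: 23.38
tcp_pos: [0.5694, 0.1618, 0.1393]
tcp_rot: [0.774, 0.634, 0.0, 0.0]
ft_force: [-0.4, -0.6, 3.2]
opening: 0.0387
finger_force: 40.9
```

Fz changed sign at exactly the expected floor height. I'll release to about 58 mm and rise.

```bash
python3 -m crank '[[170,[0,0,0],0],[120,[0,0,0],0],[85,[0,0,0],0],[85,[0,0,0],0],[85,[0,0,-0.02],0],[85,[0,0,-0.05],0],[85,[0,0,-0.1],0],[85,[0,0,-0.14],0],[85,[-0.06,0,-0.15],0],[85,[-0.12,0,-0.15],0],[85,[-0.18,0,-0.15],0],[85,[-0.18,0,-0.15],0]]'
python3 - <<'E'
from h import *
I,D=capture('top');P=pts('top',D);z=P[...,2]
a=np.hypot(P[...,0]-.5688,P[...,1]-.1634)<.03
k=a&(z>.085)&(z<.11);print('sleeve top',k.sum(),np.median(z[k]),cv2.minEnclosingCircle((P[k][:,:2]*1000).astype(np.float32)))
a=np.zeros(z.shape,bool);a[170:215,225:290]=1
k=a&(z>.112)&(z<.14);print('tab',P[k].mean(0).round(4))
cv2.imwrite('pics/end.png',I[:,:,::-1]);go()
E
```

```text
clock: 24.88
tcp_pos: [0.5331, -0.0218, 0.289]
tcp_rot: [0.777, 0.629, -0.001, 0.002]
ft_force: [-0.3, 0.1, 0.3]
opening: 0.0568
finger_force: 0.0
sleeve top 185 0.09399568715235843 ((568.3980102539062, 163.6750030517578), 19.81131362915039)
tab [0.6618 0.145  0.1239]
t 24.93 tcp [ 0.5341 -0.0182  0.2892] xang 78.3 F [0.4 1.3 0.4] open 0.0568 q7 -0.37
```

View pics/end.png

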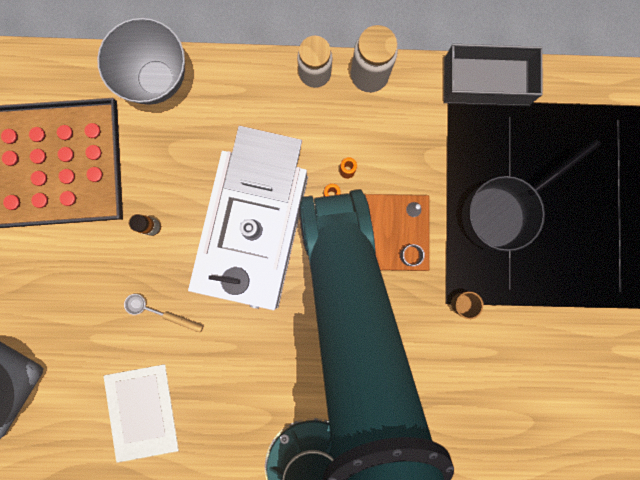

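The sleeve stands over the shaft at (250,229) with its top at 0.094 m, which puts it on the well's floor. The panel is back at (262,165), the bystanders in view haven't moved, and the arm is clear. Handing in.

```bash
python3 -c "
from cell import *
print(sign_off())"
```

```text
the job is handed in; nothing more can be done
None
```

I turned the latch free, pushed the panel fully back (150 mm measured) and set the sleeve over the shaft on the well's floor; I let go, moved the arm clear and handed the job in at about 25 s, with no verdict returned.

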